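# Hold the lamp-house hatch open for a bulb change

## Task

The microscope lamp's bulb is to be changed: first turn the blue dimmer knob fully anticlockwise to its end stop (off), and only then lift the lamp house's sprung hatch by its black T-shaped handle and hold it open at 45 degrees. Finish while still holding the handle, keeping the hatch still at that angle: do not let go. Leave the other things on the bench where they are.

Things in the scene. Friction and masses are not known exactly. Their poses are not given: they have to be found in the camera images.
- dimmer (a joint): angle of the blue dimmer knob in rad: 0 at its anticlockwise end stop (off; its white pointer line then points at the red mark), growing clockwise seen from above up to 4.7. It turns with light friction (0.03 N m) and stays where left.
- dimmer_grip (a point): grip point of the dimmer knob, on its vertical turning axis, 92 mm above the bench. The grip is a bar 14 mm thick, 42 mm long, its top 7 mm above and its 44 mm base disc 23 mm below this point. The point turns with the knob: x along the bar, the white pointer line at the -x end; z up.
- controller: grey dimmer unit, fixed to the bench, 130 (x) x 120 (y) x 55 mm, origin at the centre of its underside. The knob is in the middle of its top; a red mark at its -x side shows off, white ticks the rest of the scale.
- lamphouse: white microscope lamp house, fixed to the bench, an open-topped hollow case 220 (x) x 180 (y) x 130 mm, origin at the centre of its underside, z up. A fixed deck covers the third of its top nearest the robot (-x side); the hatch covers the rest.
- hatch_angle (a joint): opening angle of the hatch in rad: 0 shut (level), 0.785 at 45 degrees, limit 1.6. Its free edge, on the side far from the robot, rises and swings back towards the robot. A spring and its weight shut it from any angle; holding it at the handle takes about 2 to 4 N across the hatch.
- hatch: the sprung hatch: a grey plate 145 x 172 x 6 mm with a yellow patch and a black T-shaped handle on top near its free edge (12 mm steel post, black crossbar); origin and axes as hatch_hinge.
- hatch_hinge (a point): middle of the hatch's hinge line, 35 mm from the case centre towards its -x side, 130.5 mm above the bench. This frame turns with the hatch: its y axis lies along the hinge line, its x axis along the hatch from the hinge to the free edge (145 mm away), z square out of its top face.
- pull_bar (a point): centre of the handle's crossbar, at (120, 0, 40) mm in the hatch_hinge frame, turning with the hatch (same axes). The black crossbar is a round bar, 18 mm thick, 44 mm long along y, with flat ends; it can be gripped across its thickness or end to end. Its underside is 25 mm clear of the hatch.
- bulb_carton: bystander, loose: brown cardboard carton of a spare bulb, 45 x 45 x 55 mm, standing just beyond the lamp house; origin at the centre of its underside
- slide_box: bystander, loose: green slide box, 40 x 90 x 34 mm, just beyond the dimmer unit; origin at the centre of its underside
- oil_bottle: bystander, loose: small amber bottle, 34 mm wide, 75 mm tall; origin at the centre of its underside
- stain_jar: bystander, loose: green jar with white lid, 60 mm wide, 80 mm tall; origin at the centre of its underside
- beaker: bystander, loose: clear open beaker, 70 mm wide, 90 mm tall; origin at the centre of its underside
- dish: bystander, loose: clear shallow dish, 90 mm wide, 18 mm tall; origin at the centre of its underside
- lens_case: bystander, loose: black case, 60 x 60 x 50 mm; origin at the centre of its underside
Not all that is in view belongs to the job. What is meant by the controller is not pink, and is the larger of those in its own colour.

How it is judged:
On the way, in this order (a step that is already met when the one before it is completed fails the run):
1. the dimmer knob is turned to its anticlockwise end stop while the hatch is shut (value of joint each of dimmer, hatch_angle below 0.1 rad), for 0.2 s.
2. the hatch is being lifted by its handle (value of joint hatch_angle above 0.35 rad and contact force between the fingers and hatch above 0.8 N and distance between the grasp point and pull_bar below 0.05 m), for 0.2 s.
At the end, for the whole second after the job is handed in: The fingers hold the hatch (over 0.8 N) at its handle (tool point within 50 mm of the crossbar), the hatch is still (under 0.1 rad/s) at 45 degrees give or take 7, the dimmer is within 0.1 rad of its anticlockwise stop, and no bystander has moved over 30 mm or been knocked over (value of joint dimmer below 0.1 rad and value of joint hatch_angle between 0.665 and 0.905 rad and velocity of joint hatch_angle between -0.1 and 0.1 rad/s and contact force between the fingers and hatch above 0.8 N and distance between the grasp point and pull_bar below 0.05 m and distance of each of bulb_carton, slide_box, oil_bottle, stain_jar, beaker, dish, lens_case from where it was at the start of the episode below 0.03 m); the arm keeps its last pose, push and grip.
It fails at once if the hatch is opened (beyond 0.15 rad) while the dimmer is not off (value of joint each of hatch_angle, dimmer above 0.15 rad).
It fails at once if a bystander is pushed over 30 mm or knocked over (distance of any of bulb_carton, slide_box, oil_bottle, stain_jar, beaker, dish, lens_case from where it was at the start of the episode above 0.03 m or angle between any of bulb_carton, slide_box, oil_bottle, stain_jar, beaker, dish, lens_case's own z axis and vertical above 0.5 rad).
It also fails if it takes over 72 s, if anything falls off the work surface, if the arm or the gripper's body presses on something with over 40 N, if the wrist force passes 120 N, or if a joint passes its speed limit or range.

## Robot

A 6-joint arm with a two-finger parallel gripper is mounted at the origin on the work surface. World frame = base frame: x ahead of the robot, y to its left, z up, the work surface at z = 0. Lengths are in m, angles in rad, forces in N, time in s.
With the tool pointing down it reaches from about 0.35 to 0.775 m from the base axis. Payload 7.3 kg.
Tool frame: the origin (TCP) lies between the finger pads, 19 mm behind the fingertips; this is the grasp point; z points along the fingers, y is the line along which they close (so a half turn about z gives the same grasp; the last joint's range is limited). The gripper opens to 92 mm and grips with 3 to 60 N. Pads are 19 mm wide; open, the fingers measure 130 mm over their backs; the gripper's body (75 mm by 190 mm) begins 47 mm behind the grasp point.
Start: joints at [1.167, 0.342, 1.524, -0, 1.275, -0.146], TCP at [0.134, 0.508, 0.246] pointing down, gripper open.
Joint ranges: [-2.53, 2.53], [-0.77, 2.02], [0.04, 2.7], [-1, 4.14], [0.28, 2.66], [-3.11, 3.11]. Speed limits (rad/s): [2.57, 2.57, 3.14, 3.14, 3.14, 3.14].

## Interface

Orientations are given as [roll, pitch, yaw] about the fixed x, y, z axes, in that order (R = Rz(yaw) Ry(pitch) Rx(roll)).
In Python, from cell import * gives the robot as it stands. The module is installed in compiled form; this text tells all that it offers.
- The arm moves only by the tool arm_command, never from a script. Its argument "series" is a list of rows, each an object of numbers: "x", "y", "z": the shift along the tool's x, y, z in mm; "rx", "ry", "rz": the turn, a rotation vector about the tool's x, y, z in degrees. A call has 1 to 20 rows; each row is the pose to reach, as a shift and turn from the pose commanded when the call began, along the tool's axes at that moment; what a row does not reach only later rows make up. A row lasts 1/10 s, in which the tool goes at most 50 mm and 8.59 degrees, less where a joint would pass 70% of its speed; a pose out of reach is approached as far as the arm can. A call with a gripper value outside its range is refused whole. "hand" is the finger opening in mm, from 0 to 91.8, set as the call begins (left out, the last holds). The fingers move at their own pace and stop on an object; "squeeze" is the grip in N (left out, the last holds). Time passes only in rows, so rows that repeat a pose let the fingers close. It gives the time, the measured TCP pose, the force, the opening and the grip force at its end, in the units of the state.
- observe(): the state, without advancing time (a new reading comes with each control period).
- read_camera(name): name is "side" or "top"; returns a dict with "pixels" (400x640x3 uint8, blue, green, red), "K" (3x3 intrinsics, pixels), "rvec" (rotation vector, rad) and "tvec" (3), from world to camera coordinates, as OpenCV has them. Camera axes: x right, y down, z forward; pixel columns grow to the right and rows downward; lengths in m; the calibration is good to about 2 mm. A picture is of the moment at which its call begins. There is no depth.
- hand_in(): hands the job in; it is judged then, once.
Trained networks look in a picture, given as the dict that the camera call returned (one of the last four; its "shot" number tells which), for a name from the list of things; names that differ only in an ending like _2 or _b are one class to them, and where a whole thing is asked for, a point or a joint stands for the part that bears it (a point fixed in the world has none). Each returns a list of dicts, best first, with "confidence" (0 to 1); they miss things now and then, are a little off and sometimes report something else, mostly with a low value. They report only what shows in the picture. A call takes as long as a camera call. They do not tell look-alikes from the thing itself.
- boxes_of(picture, query): "point" ([x, y, z] in m, in world coordinates, good to about 4 mm: the middle of the surface that is visible of it).
- trace(picture, query): "pixels" (400x640 bool, what is visible of it).
- mark_of(picture, query): "point" ([x, y, z] in m, in world coordinates, good to about 4 mm: a listed point, or the origin of a listed thing).
The state is a dict: "time": time; "qpos": joint angles; "qvel": joint speeds; "joint_efforts": joint torques, N m; "tool_pos": TCP position; "tool_rot": TCP orientation; "contact_force": force on the tool from outside, world axes, zero at the start; "torque": the same for the moment, N m; "opening": finger opening in m; "grip_force": force on a finger pad.
Only numpy, scipy, OpenCV 4.12 (cv2) and the standard library are available. Lean on these libraries where they do the work, as an engineer would, in place of code of your own. Each camera call takes 0.05 s, during which the arm holds its last target. There are 200 camera calls.

## Working session

There is one attempt and no reset: what is moved stays moved. The work goes in short steps, Python scripts to look and compute and a tool call to move; the robot and the scene stay as the last step left them, time stands still between calls to the robot, and variables do not carry over. Pictures are saved under pics/ and viewed, at most 10 in all, crops included, and the job is handed in when it is done.

Besides the shell and the picture viewer there is one more tool, called after ">>>" by a JSON object that holds its "method" and its "body". arm_command: Moves the arm, as the interface text tells. Its arguments: {"type":"object","properties":{"series":{"type":"array"},"hand":{"type":"number"},"squeeze":{"type":"number"}},"required":["series"]}

```bash
mkdir -p pics
python3 - <<'E'
from cell import *
import cv2,numpy as np
s=observe();print(s['time'],s['tool_pos'],s['tool_rot'],s['opening'])
for n in ['side','top']:
    p=read_camera(n);cv2.imwrite(f'pics/{n}1.png',p['pixels'])
    for q in ['controller','dimmer_grip','lamphouse','hatch_hinge','pull_bar','slide_box','bulb_carton','oil_bottle','stain_jar','beaker','dish','lens_case']:
        for r in mark_of(p,q)[:4]:
            X=np.array(r['point'],float);uv=cv2.projectPoints(X[None],p['rvec'],p['tvec'],p['K'],None)[0].ravel()
            print(n,q,X.round(3),round(r['confidence'],2),uv.round())
E
```

```text
0.0 [0.13368076 0.50729609 0.24481788] [-3.14001142e+00 -2.24694373e-04  2.88380688e+00] 0.09163498624141385
side controller [ 0.652 -0.302  0.003] 0.92 [410. 270.]
side controller [ 0.459 -0.167 -0.002] 0.9 [335. 274.]
side controller [0.407 0.005 0.   ] 0.63 [290. 246.]
side dimmer_grip [0.408 0.004 0.065] 0.64 [289. 234.]
side dimmer_grip [ 0.655 -0.298  0.092] 0.44 [413. 253.]
side lamphouse [0.503 0.221 0.001] 0.73 [279. 194.]
side hatch_hinge [0.469 0.236 0.127] 0.86 [265. 171.]
side pull_bar [0.58  0.207 0.17 ] 0.86 [296. 152.]
side slide_box [ 0.587 -0.14  -0.001] 0.69 [361. 248.]
side bulb_carton [0.651 0.166 0.002] 0.68 [321. 184.]
side oil_bottle [ 0.797 -0.156 -0.004] 0.58 [412. 221.]
side stain_jar [0.789 0.024 0.002] 0.77 [375. 190.]
side stain_jar [0.652 0.165 0.003] 0.27 [321. 184.]
side beaker [ 0.444 -0.462 -0.002] 0.73 [395. 348.]
side beaker [ 0.633  0.468 -0.001] 0.47 [272. 142.]
side dish [ 0.48   0.434 -0.002] 0.47 [243. 164.]
side lens_case [ 0.633  0.47  -0.   ] 0.59 [271. 142.]
side lens_case [0.788 0.022 0.003] 0.39 [376. 190.]
top controller [ 0.405  0.002
[... 322 characters left out ...]
.228 0.002] 0.75 [248. 235.]
top hatch_hinge [0.464 0.228 0.131] 0.72 [242. 244.]
top hatch_hinge [ 0.784  0.024 -0.   ] 0.28 [307. 148.]
top pull_bar [0.577 0.211 0.17 ] 0.58 [244. 206.]
top slide_box [ 0.59  -0.142  0.003] 0.77 [358. 203.]
top slide_box [0.635 0.467 0.   ] 0.58 [177. 196.]
top bulb_carton [ 0.651  0.169 -0.001] 0.8 [265. 188.]
top oil_bottle [ 0.793 -0.154 -0.004] 0.56 [359. 144.]
top stain_jar [ 0.785  0.024 -0.002] 0.54 [308. 148.]
top beaker [ 0.447 -0.462 -0.001] 0.66 [456. 244.]
top beaker [0.636 0.474 0.   ] 0.25 [175. 195.]
top dish [0.474 0.432 0.   ] 0.8 [188. 243.]
top dish [ 0.459 -0.166 -0.002] 0.47 [367. 243.]
top lens_case [0.632 0.469 0.005] 0.73 [176. 196.]
```

Run:
```python
import cv2
a=cv2.imread('pics/top1.png');cv2.imwrite('pics/topc.png',cv2.resize(a[150:290,200:440][:, :],None,fx=3.3,fy=3.3,interpolation=cv2.INTER_CUBIC))
```

```text
(no output)
```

View pics/side1.png

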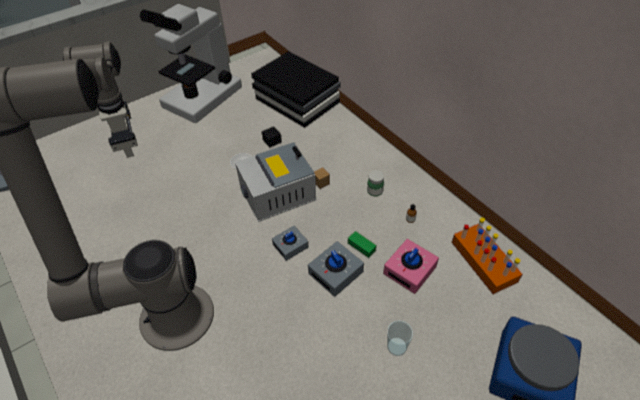

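View pics/topc.png

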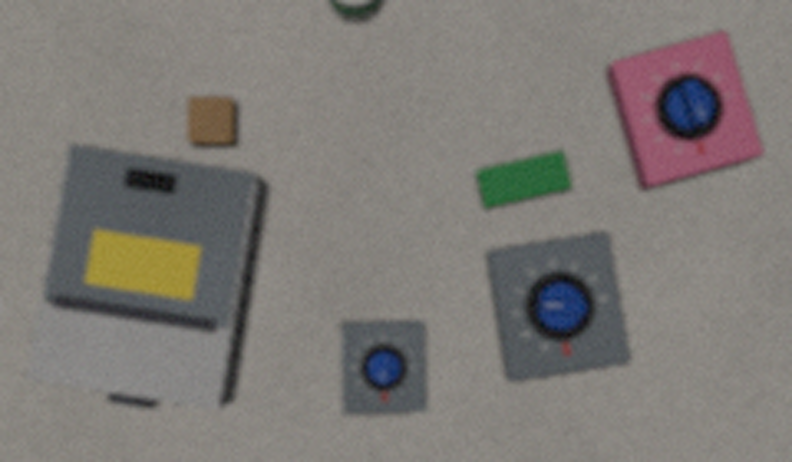

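Three dimmer units are in view. In the side view they are small grey (290,246), large grey (335,268) and pink (410,265). The large grey one fits, being not pink and the larger of the greys. I'll confirm it in a crop and measure the pointer.

```bash
cat > h.py <<'E'
from cell import *
import cv2,numpy as np
from scipy.spatial.transform import Rotation as R
def P(p): return p['K']@np.hstack([cv2.Rodrigues(np.array(p['rvec'],float))[0],np.array(p['tvec'],float).reshape(3,1)])
def rect(p,c,z,half=.08,n=480):
    "overhead view of plane z about c: up=+x, left=+y"
    w=np.array([[c[0]+half,c[1]+half,z,1],[c[0]+half,c[1]-half,z,1],[c[0]-half,c[1]-half,z,1],[c[0]-half,c[1]+half,z,1]])
    u=(P(p)@w.T).T;u=(u[:,:2]/u[:,2:]).astype(np.float32)
    M=cv2.getPerspectiveTransform(u,np.float32([[0,0],[n,0],[n,n],[0,n]]))
    return cv2.warpPerspective(p['pixels'],M,(n,n),flags=cv2.INTER_CUBIC)
def rel(pos,yaw,pitch=0,tilt=0):
    "shift (mm) and turn (deg) in tool axes from the current pose to pos, tool down with tool x at yaw, then tilted about tool x"
    s=observe();R0=R.from_euler('xyz',s['tool_rot'])
    Rt=R.from_euler('xyz',[np.pi,0,yaw])*R.from_rotvec([tilt,0,0])
    return R0.inv().apply(np.array(pos)-s['tool_pos'])*1000,np.degrees((R0.inv()*Rt).as_rotvec())
E
python3 - <<'E'
from h import *
a=read_camera('side');b=read_camera('top')
for q,c in [('dimmer_grip',(.459,-.166,.092)),('pull_bar',(.578,.209,.17)),('hatch_hinge',(.466,.232,.13))]:
    uv=[]
    for p in (a,b):
        r=[m for m in mark_of(p,q) if np.linalg.norm(np.array(m['point'])-c)<.05]
        X=np.array(r[0]['point'] if r else c,float);print(q,p['shot'],bool(r),X.round(4))
        uv.append(cv2.projectPoints(X[None],p['rvec'],p['tvec'],p['K'],None)[0].ravel())
    t=cv2.triangulatePoints(P(a),P(b),uv[0],uv[1]).ravel();print(' tri',(t[:3]/t[3]).round(4))
g=rect(b,(.459,-.166),.099)
cv2.imwrite('pics/knob.png',g)
hs=cv2.cvtColor(g,cv2.COLOR_BGR2HSV)
yy,xx=np.mgrid[:480,:480]
near=np.hypot(xx-240,yy-240)<75
blue=(hs[...,0]>95)&(hs[...,0]<130)&(hs[...,1]>120)&near
cx,cy=xx[blue].mean(),yy[blue].mean()
wh=near&(g[...,2]>110)&(np.hypot(xx-cx,yy-cy)<60)
print('blue centre world',.459+(240-cy)/3000,-.166+(240-cx)/3000,'white n',wh.sum(), 'dir deg',np.degrees(np.arctan2(-(xx[wh].mean()-cx),-(yy[wh].mean()-cy))))
for q,c in [('controller',(.459,-.166)),('hatch_hinge',(.51,.22))]:
    for r in trace(b,q):
        m=r['pixels'].astype(np.uint8); X=dict(b,pixels=m*255); k=rect(X,c,.055 if q=='controller' else .13,.16)
        if k[240,240]>0: print(q,r['confidence'],cv2.minAreaRect(cv2.findNonZero((k>127).astype(np.uint8))))
E
```

```text
dimmer_grip 3 True [ 0.4653 -0.1683  0.0858]
dimmer_grip 4 True [ 0.4651 -0.1658  0.0913]
 tri [ 0.4657 -0.167   0.0839]
pull_bar 3 True [0.5813 0.2111 0.1688]
pull_bar 4 True [0.5785 0.2084 0.1705]
 tri [0.5787 0.2077 0.1728]
hatch_hinge 3 True [0.4688 0.2318 0.1272]
hatch_hinge 4 True [0.4649 0.2257 0.1321]
 tri [0.4652 0.225  0.1349]
blue centre world 0.4594522850793232 -0.16514201157392128 white n 0 dir deg nan
controller 0.87 ((242.10794067382812, 238.9232635498047), (201.0216064453125, 187.56875610351562), 82.48355865478516)
hatch_hinge 0.85 ((245.07737731933594, 205.92315673828125), (268.78289794921875, 238.97677612304688), 10.678946495056152)<stdin>:18: RuntimeWarning: Mean of empty slice.
  ret = ret.dtype.type(ret / rcount)
```

View pics/knob.png

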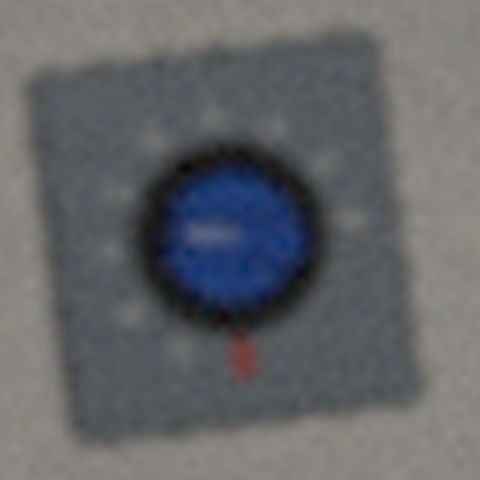

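The crop shows the large grey unit with a red mark at (243,355). The white pointer of its blue knob lies at (190–240,235), pointing to +y. It needs about 100° anticlockwise. Next I work out the approach.

Run:
```python
from h import *
g=cv2.imread('pics/knob.png');r=g[...,2].astype(float)
yy,xx=np.mgrid[:480,:480];m=np.hypot(xx-234,yy-238)<52
t=m&(r>r[m].mean()+2*r[m].std())
c=np.array([xx[t].mean(),yy[t].mean()]);v=np.linalg.eigh(np.cov(xx[t],yy[t]))[1][:,1]
print(t.sum(),c,'line deg',np.degrees(np.arctan2(-v[0],-v[1])),'from centre',np.degrees(np.arctan2(234-c[0],238-c[1])))
for phi in (85,90):
  print(phi,*[x.round(1) for x in rel((.46,-.166,.2),np.radians(phi))])
print(*[x.round(1) for x in rel((.40,.28,.29),np.radians(120))])
```

```text
660 [208.9 234.2] line deg 87.93928236853446 from centre 81.39111397554872
85 [-487.1 -568.3   45.5] [ 0.  -0.  80.2]
90 [-487.1 -568.3   45.5] [ 0.  -0.  75.2]
[-315.4 -152.3  -44.5] [ 0.  -0.  45.2]
```

>>> {"method": "arm_command", "body": {"series": [{"x": -315, "y": -152, "z": -44, "rz": 45}, {"x": -315, "y": -152, "z": -44, "rz": 45}, {"x": -315, "y": -152, "z": -44, "rz": 45}, {"x": -315, "y": -152, "z": -44, "rz": 45}, {"x": -315, "y": -152, "z": -44, "rz": 45}, {"x": -315, "y": -152, "z": -44, "rz": 45}, {"x": -315, "y": -152, "z": -44, "rz": 45}, {"x": -315, "y": -152, "z": -44, "rz": 45}, {"x": -487, "y": -568, "z": 45, "rz": 78}, {"x": -487, "y": -568, "z": 45, "rz": 78}, {"x": -487, "y": -568, "z": 45, "rz": 78}, {"x": -487, "y": -568, "z": 45, "rz": 78}, {"x": -487, "y": -568, "z": 45, "rz": 78}, {"x": -487, "y": -568, "z": 45, "rz": 78}, {"x": -487, "y": -568, "z": 45, "rz": 78}, {"x": -487, "y": -568, "z": 45, "rz": 78}, {"x": -487, "y": -568, "z": 45, "rz": 78}, {"x": -487, "y": -568, "z": 45, "rz": 78}, {"x": -487, "y": -568, "z": 45, "rz": 78}, {"x": -487, "y": -568, "z": 45, "rz": 78}], "hand": 91}}

```text
invalid input
```

Run:
```python
from h import *
s=observe();print(s['time'],s['tool_pos'],s['tool_rot'],s['qpos'])
print(*[x.round(1) for x in rel((.46,-.166,.095),np.radians(87))])
```

```text
1.8 [0.13381546 0.50767021 0.24554253] [3.14152682e+00 1.70297440e-05 2.88387687e+00] [ 1.16703561e+00  3.41999521e-01  1.52409492e+00 -7.59758154e-06
  1.27543060e+00 -1.46042730e-01]
[-487.1 -568.3  150.5] [ 0.  -0.  78.2]
```

>>> {"method": "arm_command", "body": {"series": [{"x": -315, "y": -152, "z": -44, "rx": 0, "ry": 0, "rz": 45}, {"x": -315, "y": -152, "z": -44, "rx": 0, "ry": 0, "rz": 45}, {"x": -315, "y": -152, "z": -44, "rx": 0, "ry": 0, "rz": 45}, {"x": -315, "y": -152, "z": -44, "rx": 0, "ry": 0, "rz": 45}, {"x": -315, "y": -152, "z": -44, "rx": 0, "ry": 0, "rz": 45}, {"x": -315, "y": -152, "z": -44, "rx": 0, "ry": 0, "rz": 45}, {"x": -315, "y": -152, "z": -44, "rx": 0, "ry": 0, "rz": 45}, {"x": -315, "y": -152, "z": -44, "rx": 0, "ry": 0, "rz": 45}]}}

```text
time: 2.6
tool_pos: [0.4038, 0.277, 0.2902]
tool_rot: [3.139, 0.002, 2.092]
contact_force: [-0.2, -0.2, 0.2]
opening: 0.0918
grip_force: 0.0
```

Run:
```python
from h import *
s=observe();print(s['time'],s['tool_pos'],s['tool_rot'],s['qpos'])
print(*[x.round(1) for x in rel((.46,-.166,.2),np.radians(87))])
```

```text
2.6 [0.40375717 0.27699991 0.29016704] [3.13927141e+00 1.85778206e-03 2.09224481e+00] [ 0.44567072  0.24240184  1.53907033 -0.00171553  1.35766556 -0.07541911]
[-412.  -172.1   90.5] [ 0.2  0.1 32.9]
```

>>> {"method": "arm_command", "body": {"series": [{"x": -412, "y": -172, "z": 60, "rx": 0, "ry": 0, "rz": 33}, {"x": -412, "y": -172, "z": 60, "rx": 0, "ry": 0, "rz": 33}, {"x": -412, "y": -172, "z": 60, "rx": 0, "ry": 0, "rz": 33}, {"x": -412, "y": -172, "z": 60, "rx": 0, "ry": 0, "rz": 33}, {"x": -412, "y": -172, "z": 60, "rx": 0, "ry": 0, "rz": 33}, {"x": -412, "y": -172, "z": 60, "rx": 0, "ry": 0, "rz": 33}, {"x": -412, "y": -172, "z": 60, "rx": 0, "ry": 0, "rz": 33}, {"x": -412, "y": -172, "z": 60, "rx": 0, "ry": 0, "rz": 33}, {"x": -412, "y": -172, "z": 60, "rx": 0, "ry": 0, "rz": 33}, {"x": -412, "y": -172, "z": 60, "rx": 0, "ry": 0, "rz": 33}, {"x": -412, "y": -172, "z": 60, "rx": 0, "ry": 0, "rz": 33}, {"x": -412, "y": -172, "z": 60, "rx": 0, "ry": 0, "rz": 33}, {"x": -412, "y": -172, "z": 60, "rx": 0, "ry": 0, "rz": 33}]}}

```text
time: 3.9
tool_pos: [0.4586, -0.1605, 0.2298]
tool_rot: [3.141, -0.0, 1.525]
contact_force: [-0.2, 0.6, -0.4]
opening: 0.0917
grip_force: 0.0
```

Run:
```python
from h import *
s=observe();print(s['time'],s['tool_pos'],s['tool_rot'],s['qpos'])
print(*[x.round(1) for x in rel((.46,-.166,.095),np.radians(87))])
```

```text
3.9 [ 0.45857766 -0.16053581  0.22984708] [ 3.14121546e+00 -1.79648128e-04  1.52468821e+00] [-4.94843688e-01  2.84533157e-01  1.65328901e+00  3.48759326e-04
  1.20350860e+00 -4.48860726e-01]
[ -5.4   1.6 134.8] [ 0.  -0.   0.4]
```

>>> {"method": "arm_command", "body": {"series": [{"x": -4, "y": 1, "z": 40, "rx": 0, "ry": 0, "rz": 0}, {"x": -4, "y": 1, "z": 80, "rx": 0, "ry": 0, "rz": 0}, {"x": -4, "y": 1, "z": 100, "rx": 0, "ry": 0, "rz": 0}, {"x": -4, "y": 1, "z": 100, "rx": 0, "ry": 0, "rz": 0}, {"x": -4, "y": 1, "z": 100, "rx": 0, "ry": 0, "rz": 0}]}}

```text
time: 4.4
tool_pos: [0.4598, -0.1655, 0.1303]
tool_rot: [3.141, 0.0, 1.524]
contact_force: [0.1, -0.7, -0.7]
opening: 0.0921
grip_force: 0.0
```

Run:
```python
from h import *
print(*[x.round(1) for x in rel((.46,-.166,.095),np.radians(87))])
```

```text
[-0.5  0.2 35.3] [0.  0.  0.3]
```

>>> {"method": "arm_command", "body": {"series": [{"x": 0, "y": 0, "z": 20, "rx": 0, "ry": 0, "rz": 0}, {"x": 0, "y": 0, "z": 35, "rx": 0, "ry": 0, "rz": 0}, {"x": 0, "y": 0, "z": 35, "rx": 0, "ry": 0, "rz": 0}]}}

```text
time: 4.7
tool_pos: [0.4594, -0.1658, 0.0948]
tool_rot: [-3.142, -0.0, 1.523]
contact_force: [-0.8, 0.4, -0.0]
opening: 0.0919
grip_force: 0.0
```

>>> {"method": "arm_command", "body": {"series": [{"x": 0, "y": 0, "z": 0, "rx": 0, "ry": 0, "rz": 0}, {"x": 0, "y": 0, "z": 0, "rx": 0, "ry": 0, "rz": 0}, {"x": 0, "y": 0, "z": 0, "rx": 0, "ry": 0, "rz": 0}, {"x": 0, "y": 0, "z": 0, "rx": 0, "ry": 0, "rz": 0}, {"x": 0, "y": 0, "z": 0, "rx": 0, "ry": 0, "rz": 0}, {"x": 0, "y": 0, "z": 0, "rx": 0, "ry": 0, "rz": 0}, {"x": 0, "y": 0, "z": 0, "rx": 0, "ry": 0, "rz": 0}, {"x": 0, "y": 0, "z": 0, "rx": 0, "ry": 0, "rz": 0}, {"x": 0, "y": 0, "z": 0, "rx": 0, "ry": 0, "rz": 0}, {"x": 0, "y": 0, "z": 0, "rx": 0, "ry": 0, "rz": 0}], "hand": 5, "squeeze": 15}}

```text
time: 5.7
tool_pos: [0.4597, -0.1663, 0.0945]
tool_rot: [3.141, 0.0, 1.522]
contact_force: [10.3, 3.0, -2.8]
opening: 0.0164
grip_force: 4.7
```

>>> {"method": "arm_command", "body": {"series": [{"x": 0, "y": 0, "z": 0, "rx": 0, "ry": 0, "rz": 0}, {"x": 0, "y": 0, "z": 0, "rx": 0, "ry": 0, "rz": 0}, {"x": 0, "y": 0, "z": 0, "rx": 0, "ry": 0, "rz": -7}, {"x": 0, "y": 0, "z": 0, "rx": 0, "ry": 0, "rz": -14}, {"x": 0, "y": 0, "z": 0, "rx": 0, "ry": 0, "rz": -21}, {"x": 0, "y": 0, "z": 0, "rx": 0, "ry": 0, "rz": -28}, {"x": 0, "y": 0, "z": 0, "rx": 0, "ry": 0, "rz": -35}, {"x": 0, "y": 0, "z": 0, "rx": 0, "ry": 0, "rz": -42}, {"x": 0, "y": 0, "z": 0, "rx": 0, "ry": 0, "rz": -49}, {"x": 0, "y": 0, "z": 0, "rx": 0, "ry": 0, "rz": -56}, {"x": 0, "y": 0, "z": 0, "rx": 0, "ry": 0, "rz": -63}, {"x": 0, "y": 0, "z": 0, "rx": 0, "ry": 0, "rz": -70}, {"x": 0, "y": 0, "z": 0, "rx": 0, "ry": 0, "rz": -77}, {"x": 0, "y": 0, "z": 0, "rx": 0, "ry": 0, "rz": -84}, {"x": 0, "y": 0, "z": 0, "rx": 0, "ry": 0, "rz": -90}, {"x": 0, "y": 0, "z": 0, "rx": 0, "ry": 0, "rz": -90}]}}

```text
time: 7.3
tool_pos: [0.4608, -0.1661, 0.0947]
tool_rot: [3.142, 0.003, 3.096]
contact_force: [4.9, 2.2, -2.7]
opening: 0.0138
grip_force: 15.0
```

Run:
```python
from h import *
s=observe();print(s['qpos'].__class__,s['qpos'],s['torque'],s['contact_force'])
b=read_camera('top');cv2.imwrite('pics/t2.png',np.hstack([rect(b,(.46,-.166),.06,.1,390),cv2.resize(read_camera('side')['pixels'][210:310,280:380],(390,390),interpolation=cv2.INTER_CUBIC)]))
```

```text
<class 'numpy.ndarray'> [-5.03525393e-01  4.60555540e-01  1.81913269e+00  1.97261910e-03
  8.59054968e-01 -2.02982880e+00] [ 0.40602882 -0.92696399  0.04989941] [ 4.87911762  2.21421703 -2.7152196 ]
```

>>> {"method": "arm_command", "body": {"series": [{"x": 0, "y": 0, "z": 0, "rx": 0, "ry": 0, "rz": -4}, {"x": 0, "y": 0, "z": 0, "rx": 0, "ry": 0, "rz": -8}, {"x": 0, "y": 0, "z": 0, "rx": 0, "ry": 0, "rz": -9}, {"x": 0, "y": 0, "z": 0, "rx": 0, "ry": 0, "rz": -9}]}}

```text
time: 7.8
tool_pos: [0.4607, -0.1661, 0.0946]
tool_rot: [-3.141, 0.003, -3.033]
contact_force: [5.1, 2.2, -2.0]
opening: 0.0139
grip_force: 15.0
```

Run:
```python
from h import *
print(observe()['torque'],observe()['tool_rot'])
```

```text
[ 0.4793995  -0.92308265  0.04824321] [-3.14122485  0.0031417  -3.03276176]
```

>>> {"method": "arm_command", "body": {"series": [{"x": 0, "y": 0, "z": 0, "rx": 0, "ry": 0, "rz": -2}, {"x": 0, "y": 0, "z": 0, "rx": 0, "ry": 0, "rz": -4}, {"x": 0, "y": 0, "z": 0, "rx": 0, "ry": 0, "rz": -4}]}}

```text
time: 8.1
tool_pos: [0.4606, -0.1661, 0.0947]
tool_rot: [-3.141, 0.003, -2.963]
contact_force: [4.8, 2.2, -0.9]
opening: 0.0141
grip_force: 15.5
```

Run:
```python
from h import *
print(observe()['torque'],observe()['tool_rot'])
```

```text
[ 0.43090195 -0.82546838 -0.41376071] [-3.14121332e+00  2.98803143e-03 -2.96342105e+00]
```

>>> {"method": "arm_command", "body": {"series": [{"x": 0, "y": 0, "z": 0, "rx": 0, "ry": 0, "rz": 0}, {"x": 0, "y": 0, "z": 0, "rx": 0, "ry": 0, "rz": 0}, {"x": 0, "y": 0, "z": 0, "rx": 0, "ry": 0, "rz": 0}, {"x": 0, "y": 0, "z": 0, "rx": 0, "ry": 0, "rz": 0}, {"x": 0, "y": 0, "z": 0, "rx": 0, "ry": 0, "rz": 0}, {"x": 0, "y": 0, "z": -30, "rx": 0, "ry": 0, "rz": 0}, {"x": 0, "y": 0, "z": -80, "rx": 0, "ry": 0, "rz": 0}, {"x": 0, "y": 0, "z": -130, "rx": 0, "ry": 0, "rz": 0}, {"x": 0, "y": 0, "z": -170, "rx": 0, "ry": 0, "rz": 0}, {"x": 0, "y": 0, "z": -170, "rx": 0, "ry": 0, "rz": 0}], "hand": 60}}

```text
time: 9.1
tool_pos: [0.4614, -0.1674, 0.2703]
tool_rot: [-3.134, 0.009, -2.963]
contact_force: [1.2, -0.2, 0.4]
opening: 0.0601
grip_force: 0.0
```

Run:
```python
from h import *
print(*[x.round(1) for x in rel((.579,.209,.27),np.radians(79.5))])
print(*[x.round(1) for x in rel((.50,.10,.27),np.radians(130))])
```

```text
[-182.6  349.5   -0.6] [  0.2   0.7 110.7]
[-85.5 256.3  -0.8] [-0.1  0.7 60.2]
```

>>> {"method": "arm_command", "body": {"series": [{"x": -183, "y": 350, "z": 0, "rx": 0, "ry": 0, "rz": 111}, {"x": -183, "y": 350, "z": 0, "rx": 0, "ry": 0, "rz": 111}, {"x": -183, "y": 350, "z": 0, "rx": 0, "ry": 0, "rz": 111}, {"x": -183, "y": 350, "z": 0, "rx": 0, "ry": 0, "rz": 111}, {"x": -183, "y": 350, "z": 0, "rx": 0, "ry": 0, "rz": 111}, {"x": -183, "y": 350, "z": 0, "rx": 0, "ry": 0, "rz": 111}, {"x": -183, "y": 350, "z": 0, "rx": 0, "ry": 0, "rz": 111}, {"x": -183, "y": 350, "z": 0, "rx": 0, "ry": 0, "rz": 111}, {"x": -183, "y": 350, "z": 0, "rx": 0, "ry": 0, "rz": 111}, {"x": -183, "y": 350, "z": 0, "rx": 0, "ry": 0, "rz": 111}, {"x": -183, "y": 350, "z": 0, "rx": 0, "ry": 0, "rz": 111}, {"x": -183, "y": 350, "z": 0, "rx": 0, "ry": 0, "rz": 111}, {"x": -183, "y": 350, "z": 0, "rx": 0, "ry": 0, "rz": 111}, {"x": -183, "y": 350, "z": 0, "rx": 0, "ry": 0, "rz": 111}, {"x": -183, "y": 350, "z": 0, "rx": 0, "ry": 0, "rz": 111}, {"x": -183, "y": 350, "z": 0, "rx": 0, "ry": 0, "rz": 111}]}}

```text
time: 10.7
tool_pos: [0.577, 0.2106, 0.2637]
tool_rot: [-3.14, 0.001, 1.386]
contact_force: [1.3, -0.5, 0.1]
opening: 0.0603
grip_force: 0.0
```

Run:
```python
from h import *
print(*[x.round(1) for x in rel((.579,.209,.171),np.radians(79.5))],observe()['qpos'])
b=read_camera('top');cv2.imwrite('pics/t3.png',rect(b,(.459,-.166),.099))
for p in (b,read_camera('side')):print([(np.round(m['point'],4),m['confidence']) for m in mark_of(p,'pull_bar')])
```

```text
[-1.2  2.4 92.7] [-0.1  0.  -0.1] [2.25268769e-01 4.98399494e-01 1.22744540e+00 1.89030989e-05
 1.41705250e+00 4.10336720e-01]
[(array([ 0.5869, -0.1411,  0.0013]), 0.65), (array([0.5811, 0.2062, 0.1733]), 0.64)]
[(array([ 0.4618, -0.1662,  0.0889]), 0.71), (array([0.581 , 0.2109, 0.17  ]), 0.58)]
```

View pics/t3.png

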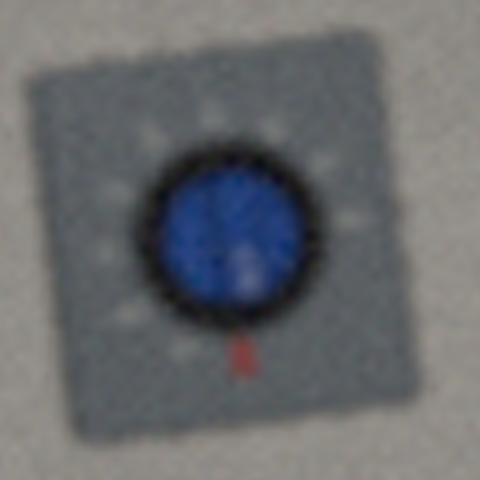

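The pointer line at (247,268) now points at the red mark (243,355), so the dimmer is off. I'll go down on the handle.

>>> {"method": "arm_command", "body": {"series": [{"x": -1, "y": 3, "z": 30, "rx": 0, "ry": 0, "rz": 0}, {"x": -1, "y": 3, "z": 55, "rx": 0, "ry": 0, "rz": 0}, {"x": -1, "y": 3, "z": 75, "rx": 0, "ry": 0, "rz": 0}, {"x": -1, "y": 3, "z": 91, "rx": 0, "ry": 0, "rz": 0}, {"x": -1, "y": 3, "z": 91, "rx": 0, "ry": 0, "rz": 0}]}}

```text
time: 11.4
tool_pos: [0.5787, 0.2088, 0.1711]
tool_rot: [-3.137, 0.002, 1.384]
contact_force: [0.8, -0.6, 0.3]
opening: 0.0604
grip_force: 0.0
```

>>> {"method": "arm_command", "body": {"series": [{"x": 0, "y": 0, "z": 0, "rx": 0, "ry": 0, "rz": 0}, {"x": 0, "y": 0, "z": 0, "rx": 0, "ry": 0, "rz": 0}, {"x": 0, "y": 0, "z": 0, "rx": 0, "ry": 0, "rz": 0}, {"x": 0, "y": 0, "z": 0, "rx": 0, "ry": 0, "rz": 0}, {"x": 0, "y": 0, "z": 0, "rx": 0, "ry": 0, "rz": 0}, {"x": 0, "y": 0, "z": 0, "rx": 0, "ry": 0, "rz": 0}, {"x": 0, "y": 0, "z": 0, "rx": 0, "ry": 0, "rz": 0}, {"x": 0, "y": 0, "z": 0, "rx": 0, "ry": 0, "rz": 0}], "hand": 5, "squeeze": 25}}

```text
time: 12.2
tool_pos: [0.5833, 0.2086, 0.1752]
tool_rot: [3.133, -0.002, 1.382]
contact_force: [9.8, -1.8, 0.6]
opening: 0.0171
grip_force: 25.0
```

>>> {"method": "arm_command", "body": {"series": [{"x": 0, "y": 4, "z": 0, "rx": 0, "ry": 0, "rz": 0}, {"x": 0, "y": 4, "z": 0, "rx": 0, "ry": 0, "rz": 0}, {"x": 0, "y": 2, "z": -5, "rx": -2.5, "ry": 0, "rz": 0}, {"x": 0, "y": 0, "z": -10.3, "rx": -5, "ry": 0, "rz": 0}, {"x": 0, "y": -2.5, "z": -15, "rx": -7.5, "ry": 0, "rz": 0}, {"x": 0, "y": -5, "z": -20, "rx": -10, "ry": 0, "rz": 0}, {"x": 0, "y": -7.5, "z": -25, "rx": -12.5, "ry": 0, "rz": 0}, {"x": 0, "y": -10.4, "z": -29.7, "rx": -15, "ry": 0, "rz": 0}, {"x": 0, "y": -13.5, "z": -34, "rx": -17.5, "ry": 0, "rz": 0}, {"x": 0, "y": -17, "z": -38.6, "rx": -20, "ry": 0, "rz": 0}, {"x": 0, "y": -17, "z": -38.6, "rx": -20, "ry": 0, "rz": 0}], "squeeze": 35}}

```text
time: 13.3
tool_pos: [0.5623, 0.2126, 0.2123]
tool_rot: [2.792, 0.0, 1.384]
contact_force: [0.5, 0.4, -2.6]
opening: 0.0171
grip_force: 35.0
```

>>> {"method": "arm_command", "body": {"series": [{"x": 0, "y": -2, "z": -5, "rx": -2.5, "ry": 0, "rz": 0}, {"x": 0, "y": -4, "z": -10.3, "rx": -5, "ry": 0, "rz": 0}, {"x": 0, "y": -6.5, "z": -15, "rx": -7.5, "ry": 0, "rz": 0}, {"x": 0, "y": -9, "z": -20, "rx": -10, "ry": 0, "rz": 0}, {"x": 0, "y": -11.5, "z": -25, "rx": -12.5, "ry": 0, "rz": 0}, {"x": 0, "y": -14.4, "z": -29.7, "rx": -15, "ry": 0, "rz": 0}, {"x": 0, "y": -17.5, "z": -34, "rx": -17.5, "ry": 0, "rz": 0}, {"x": 0, "y": -21, "z": -38.6, "rx": -20, "ry": 0, "rz": 0}, {"x": 0, "y": -24.5, "z": -43, "rx": -22.5, "ry": 0, "rz": 0}, {"x": 0, "y": -28, "z": -47, "rx": -25, "ry": 0, "rz": 0}, {"x": 0, "y": -28, "z": -47, "rx": -25, "ry": 0, "rz": 0}, {"x": 0, "y": -28, "z": -47, "rx": -25, "ry": 0, "rz": 0}, {"x": 0, "y": -28, "z": -47, "rx": -25, "ry": 0, "rz": 0}, {"x": 0, "y": -28, "z": -47, "rx": -25, "ry": 0, "rz": 0}]}}

```text
time: 14.7
tool_pos: [0.52, 0.2204, 0.246]
tool_rot: [2.376, 0.003, 1.382]
contact_force: [-2.4, 5.5, -16.5]
opening: 0.0168
grip_force: 35.0
```

Run:
```python
from h import *
s=observe();print(s['qvel'].round(3),s['contact_force'],s['torque'])
d=np.array(s['tool_pos'])-[.465,.231,.1305]
u=d[0]*.983-d[1]*.183
print('tilt',np.degrees(np.arctan2(d[2],u)+np.arctan2(-40,120)),np.hypot(u,d[2]))
a=read_camera('side');b=read_camera('top')
for p in (a,b):
  for q in ('pull_bar','hatch_hinge'):print(q,[np.round(m['point'],4) for m in mark_of(p,q)[:1]])
cv2.imwrite('pics/e.png',np.hstack([cv2.resize(a['pixels'][90:230,200:340],(400,400)),cv2.resize(b['pixels'][150:290,190:330],(400,400))]))
```

```text
[-0.001  0.003 -0.002 -0.002 -0.001  0.   ] [ -2.44622824   5.51172206 -16.54859547] [1.11358211 2.63324984 0.60396186]
tilt 45.69184522500326 0.12842145207035158
pull_bar [array([0.5217, 0.218 , 0.243 ])]
hatch_hinge [array([0.468 , 0.2348, 0.1293])]
pull_bar [array([0.5202, 0.2216, 0.2483])]
hatch_hinge [array([0.4633, 0.229 , 0.13  ])]
```

View pics/e.png

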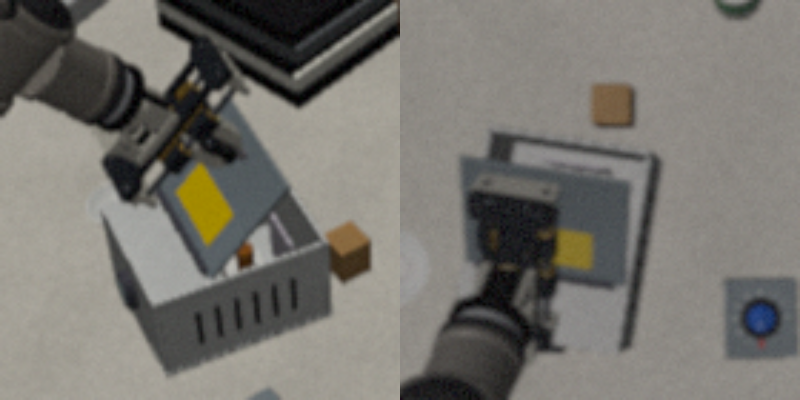

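The hatch stands at about 45.7° with the fingers on the crossbar (side crop, 215,130). The carton (350,250) hasn't moved and the arm is still, so I'm handing in.

```bash
python3 -c "
from cell import *
print(hand_in())"
```

```text
the job is handed in; nothing more can be done
None
```

The job is handed in: the dimmer is off at its anticlockwise stop, and the hatch is held still by its handle at about 45.7°; the hand-in call returned no verdict.

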